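Start the vibrating table at its guarded switch

TASK

Set the vibrating table under the plaster mould running, only by pushing with the fingertips: push the black catch down so that the yellow cover springs up, push the green start button fully in, then swing the cover back down until it catches. Push the cover no further than that, because a hard push on the closed cover works the red stop button and pops the green one out again; the table must be left switched on with its cover shut. Nothing needs gripping: do not pick up or shift the mould or the other loose things standing around.

Things in the scene. Friction and masses are not known exactly. Their poses are not given: they have to be found in the camera images.
- vibrator: Fixed machine, origin on the work surface under its grey switch box (175 mm in x, 130 in y, 60 high). x points away from the robot (turned up to 0.2 rad) over the cover to the blue vibrating table joined behind it (plate 220 x 240 mm, middle at x 0.215, top z 0.080), y left, z up. In this frame: catch pad (-0.074, 0, 0.081), green button (0.001, 0.028), red button (0.001, -0.028).
- catch_pad (a point): Middle of the ribbed top of the black catch pad (40 mm wide in y), a sprung rocker at the robot's end of the switch box, z 0.081. The pad ends 15 mm nearer the robot; the catch's nose, 20 mm wide and 24 mm higher, begins 38 mm beyond it (+x). Pushed down 9 to 11 mm with 2 to 3 N it frees the cover, which springs up by itself; let go, it springs back.
- catch (a joint): Angle of the catch, rad: 0 at rest, 0.25 pushed fully down (11 mm at the pad); it frees the cover at some 0.1 to 0.2.
- cover_edge (a point): Where to push the yellow cover: on its outer (upper) face, 5 mm inside the free edge, 34 mm left (+y) of the middle. Turns with the cover: its z is the outward normal, -x points to the free edge. The cover is a 4 mm plate, 112 mm wide, 71 mm from hinge line to free edge; a red mushroom, 36 mm across and 10 high, stands on it 42 mm from the hinge, 28 mm right of the middle.
- cover_hinge (a point): Middle of the cover's hinge line, which runs along the machine's y at x 0.045, z 0.088 in its frame; axes as the machine's. Closing, the cover's edge meets the bevelled nose of the catch some 13 mm above the closed height, pushes it aside with up to 5 N and snaps under it about at the closed height; push to 1 or 2 mm below it (cover angle -0.02) to be sure.
- cover (a joint): Angle, rad: 0 closed and caught (level), growing as the free edge swings up and away from the robot; sprung fully open 1.75, leaning a little away from the robot, the edge then 70 mm above and 13 mm beyond the hinge line (push it back from behind). A spring opens it with 1 N at the edge. Pushed to -0.09 (6 mm below closed) a stud inside meets the red button if that is out; from there some 7 N on the edge works the stop.
- start_top (a point): Middle of the top of the green start button, 26 mm across, under the left half of the cover; top at z 0.068 when out, 0.063 when fully in. The red stop button, same size, lies 56 mm to its right.
- start (a joint): Travel of the green button, m: 0 out (machine off), 0.005 fully in (machine on). It takes 3 to 4 N and stays where it is left. Linked with the red button, which rises as the green one goes in and takes 10 N to push back.
- mould_mid (a point): Middle of the white round plaster mould (176 mm across, 68 high, hole in the middle, 2 kg) that stands loose on the vibrating table. Leave it alone.
- beaker_mid (a point): Middle of a white plastic beaker, 71 mm across, 93 high, loose, left of the switch box. Leave it alone.
- plug_mid (a point): Middle of a white plaster plug, 44 mm across, 34 high, loose, right of the switch box. Leave it alone.
- marker_mid (a point): Middle of a felt marker, 126 mm long, 17 thick, lying right of the switch box. Leave it alone.
- jar_green_mid (a point): Middle of a green colour jar with a white lid, 48 mm across, 58 high, loose, left of the catch. Leave it alone.
- tape_mid (a point): Middle of a roll of masking tape lying flat, 99 mm across, 25 high, loose, further left. Leave it alone.

How it is judged:
By the outcome, as a careful person would: the job done as asked, in the order asked, and still so for the second after the job is handed in, with the robot touching nothing.
It also fails if it takes over 58 s, if anything falls off the work surface, if the arm or the gripper's body presses on something with over 40 N, if the wrist force passes 120 N, or if a joint passes its speed limit or range.

ROBOT

A 6-joint arm with a two-finger parallel gripper is mounted at the origin on a cart in front of the work surface, level with it; the furniture and walls round the work are solid. World frame = base frame: x ahead of the robot, y to its left, z up, the work surface at z = 0. Lengths are in mm, angles in rad, forces in N, time in s.
With the tool pointing down it reaches from about 325 to 875 mm from the base axis. Payload 4.4 kg.
Tool frame: the origin (TCP) lies on the centre line of the jaws, within the pads' length; the fingertips stand ahead of it and the grasp point (between the pads) lies 6 mm ahead of it (ctrl.tcp_to_tips is the z of the fingertips in the tool frame, in mm); z points along the fingers, y is the line along which they close (so a half turn about z gives the same grasp; the last joint's range is limited). The gripper opens to 85 mm and grips with 20 to 120 N. Pads are 22 mm wide; open, the fingers measure 114 mm over their backs; the gripper's body (76 mm by 85 mm) begins 54 mm behind the grasp point. The pads swing forward as they close: fully open they stand 13 mm farther back than shut.
Start: joints at [-1.254, 0.207, 1.542, -0, 1.393, -0.15], TCP at [258.756, -513.49, 231.382] pointing down, gripper open.
Joint ranges: [-2.73, 2.73], [-0.86, 2.22], [0.23, 2.46], [-1.11, 4.25], [0.08, 2.63], [-2.82, 2.82]. Speed limits (rad/s): [2.79, 2.79, 3.14, 3.14, 3.14, 3.14].

INTERFACE

Orientations are given as a 3x3 rotation matrix whose columns are the frame's x, y, z axes.
In Python, from plant import ctrl, sensors, optics gives the robot as it stands. Calls block until the motion is done:
- ctrl.move_ptp(position, orientation): joint-space move of the TCP to a pose.
- ctrl.move_l(position, rot=None, vel=150, threshold=None): straight line of the TCP; rot=None keeps the orientation; vel is the mean speed in mm/s. With threshold (N) it stops when the force on the tool has changed by that much, and returns True; else False.
- ctrl.set_joints(angles): joint-space move.
- ctrl.gripper_to(opening, force=None): finger opening in mm; force is the grip in N (None keeps the last); returns when the fingers have stopped.
- ctrl.hold(seconds).
- ctrl.solve_ik(position, orientation): joint angles nearest the present ones, or None.
- sensors.read_state(): the state.
- optics.grab_frame(name): name is "side" or "top"; returns (picture, depth): 480x640x3 uint8, red, green, blue; 480x640 float32, mm along the optical axis (not along the pixel's ray), 0 where there is no reading.
- optics.camera_params(name): a dict with "mtx" (3x3 intrinsics, pixels), "R" (3x3) and "t" (3): a world point X has camera coordinates R X + t. Camera axes: x right, y down, z forward; pixel columns grow to the right and rows downward; lengths in mm; the calibration is good to about 2 mm. A picture is of the moment at which its call begins. camera_params takes no time and is no camera call.
A pose or a line that the arm cannot do raises ctrl.MotionError and nothing moves.
- ctrl.finish_job(): hands the job in; it is judged then, once.
The state is a dict: "t": time; "q": joint angles; "qvel": joint speeds; "tau": joint torques, N m; "eef_pos": TCP position; "eef_rot": TCP orientation; "force": force on the tool from outside, world axes, zero at the start; "wrist_torque": the same for the moment, N m; "grip_width": finger opening in mm; "grasp_force": force on a finger pad.
Only numpy, scipy, OpenCV 4.12 (cv2) and the standard library are available. Lean on these libraries where they do the work, as an engineer would, in place of code of your own. Each camera call takes 0.05 s, during which the arm holds its last target. There are 200 camera calls.

## Working session

There is one attempt and no reset: what is moved stays moved. The work goes in short steps, each a Python script; the robot and the scene stay as the last script left them, time stands still between calls to the robot, and variables do not carry over. Pictures are saved under pics/ and viewed, at most 10 in all, crops included, and the job is handed in when it is done.

```bash
ls; mkdir -p pics; python3 - <<'E'
from plant import ctrl,sensors,optics
import cv2,numpy as np
for n in("top","side"):
    p,d=optics.grab_frame(n); cv2.imwrite(f"pics/{n}0.png",p[:,:,::-1]); np.savez(f"pics/{n}0.npz",p=p,d=d)
    print(n,{k:np.round(v,3).tolist() for k,v in optics.camera_params(n).items()})
print(ctrl.tcp_to_tips,sensors.read_state())
E
```

```text
pics
top {'mtx': [[559.365, 0.0, 324.203], [0.0, 559.365, 239.144], [0.0, 0.0, 1.0]], 'R': [[0.004, -1.0, -0.017], [-0.992, -0.002, -0.126], [0.126, 0.017, -0.992]], 't': [-54.084, 596.733, 1097.1]}
side {'mtx': [[559.07, 0.0, 325.282], [0.0, 559.07, 250.84], [0.0, 0.0, 1.0]], 'R': [[1.0, 0.027, -0.013], [0.008, -0.661, -0.75], [-0.028, 0.75, -0.661]], 't': [-576.165, 37.937, 1350.727]}
25.0 {'t': 0.1, 'q': array([-1.25447762e+00,  2.07354814e-01,  1.54283978e+00,  3.14956887e-07,
        1.39351081e+00, -1.50459272e-01]), 'qvel': array([ 1.00500143e-04, -6.18628837e-04, -4.76252530e-03, -3.82066168e-04,
       -7.56613748e-05,  4.17817377e-05]), 'tau': array([-1.77691095e-04, -3.84089863e+01, -2.92549914e+01, -2.44887888e-04,
        4.82939984e-03,  3.19433354e-05]), 'eef_pos': array([ 258.5475962 , -512.81115375,  230.31690728]), 'eef_rot': array([[ 8.93022998e-01,  4.50010548e-01, -6.56917963e-04],
       [ 4.50010916e-01, -8.93020797e-01,  2.00802479e-03],
       [ 3.16990934e-04, -2.08883257e-03, -9.99997768e-01]]), 'force': array([ 0.91167109, -0.03899699,  0.65216267]), 'wrist_torque': array([ 0.0193551 , -0.05089615, -0.01521081]), 'grasp_force': 0.0, 'grip_width': 85.30978056734318}
```

View pics/top0.png

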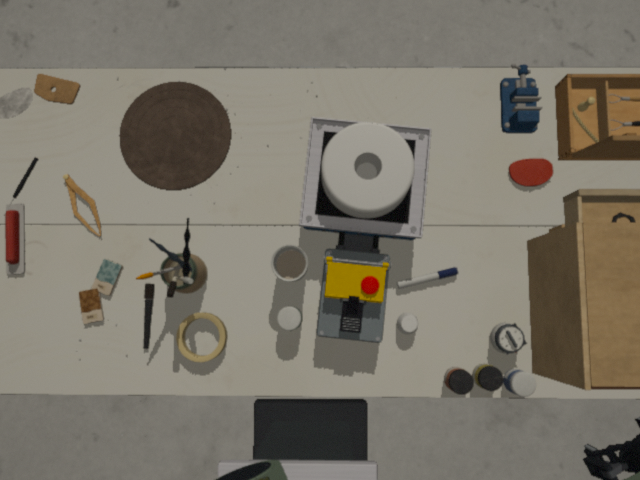

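View pics/side0.png

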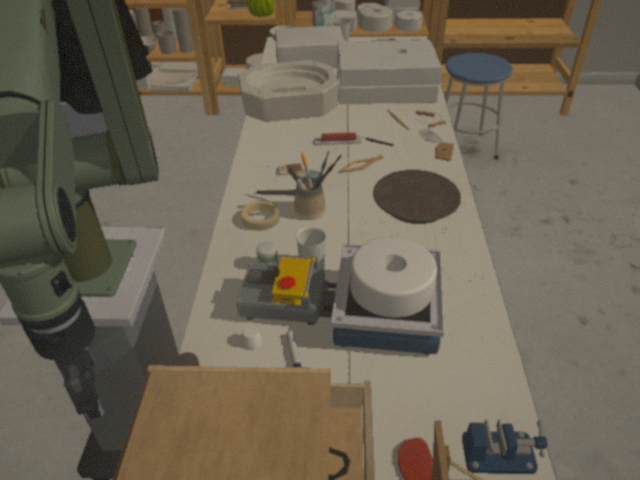

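The top view shows the switch box at cols 320–386, rows 250–340. The yellow cover is at (356,281), the red mushroom at (370,285) and the catch pad around (350,322). The jar and beaker are to its left and the plug and marker to its right. Next I'll measure the machine pose.

```bash
cat > h.py <<'E'
import numpy as np,cv2
from plant import ctrl,sensors,optics
def ray(n,uv,z):
    c=optics.camera_params(n);R,t=np.array(c['R']),np.array(c['t']);o=-R.T@t
    uv=np.atleast_2d(uv).astype(float)
    d=np.c_[uv,np.ones(len(uv))]@np.linalg.inv(c['mtx']).T@R
    return o+d*((z-o[2])/d[:,2])[:,None]
def cloud(n,d):
    c=optics.camera_params(n);v,u=np.mgrid[:480,:640]
    P=np.stack([u,v,np.ones_like(u)],-1)@np.linalg.inv(c['mtx']).T*d[...,None]
    return (P-np.array(c['t']))@np.array(c['R'])
def hsv(p): return cv2.cvtColor(p,cv2.COLOR_RGB2HSV)
E
python3 - <<'E'
from h import *
z=np.load('pics/top0.npz');p,d=z['p'],z['d'];H=hsv(p);C=cloud('top',d)
roi=np.zeros((480,640),bool);roi[240:350,310:400]=1
Y=roi&(H[...,0]>20)&(H[...,0]<35)&(H[...,1]>150)&(H[...,2]>120)
Rd=roi&((H[...,0]<8)|(H[...,0]>172))&(H[...,1]>150)&(H[...,2]>120)
v,u=np.nonzero(Y|Rd);XY=ray('top',np.c_[u,v],90)[:,:2]
r=cv2.minAreaRect(XY.astype(np.float32));print('yellow rect',r)
v,u=np.nonzero(Rd);print('red',ray('top',np.c_[u,v],100).mean(0),C[Rd].mean(0))
print('yel z',np.median(C[Y],0))
# box by depth z 45..75
B=roi&(C[...,2]>50)&(C[...,2]<125);B=roi&(C[...,2]>40)&(C[...,2]<125)
B[:249]=0
print('box',cv2.minAreaRect(C[B][:,:2].astype(np.float32)))
Z=np.round(C[250:345:4,312:396:4,2]).astype(int)
for i,row in enumerate(Z):print(250+4*i,*row)
im=cv2.resize(p[235:350,300:420],None,fx=5,fy=5,interpolation=cv2.INTER_CUBIC);cv2.imwrite('pics/crop0.png',im[:,:,::-1])
E
```

```text
yellow rect ((513.6697998046875, -113.18344116210938), (119.85252380371094, 75.24082946777344), 84.93347930908203)
red [ 501.79945754 -139.44148848  100.        ] [ 501.41470726 -138.87214402  108.41224511]
yel z [ 515.1025312  -102.72429132   90.233112  ]
box ((488.87750244140625, -110.95240783691406), (130.135498046875, 184.60025024414062), 84.22122192382812)
250 -2 -5 -1 -3 64 60 60 1162 54 16 17 15 14 14 14 43 42 0 -1 -3 -3
254 1162 0 -3 1 60 60 59 65 59 58 57 58 61 58 59 61 59 50 52 -2 0
258 1 1 -1 95 96 90 61 62 62 58 58 58 59 61 60 60 64 59 57 64 0
262 -4 -3 -4 89 92 90 58 63 61 90 93 90 90 91 91 60 59 57 59 93 -1
266 -3 -4 3 56 94 88 91 90 87 88 1162 93 91 91 89 62 62 61 92 94 1
270 -7 -2 3 58 88 91 93 89 94 88 88 91 90 90 89 89 90 91 94 84 3
274 0 -4 2 59 91 88 87 91 91 89 91 89 94 90 93 91 89 94 92 53 2
278 2 -1 -1 62 92 93 87 85 90 92 93 95 90 99 99 1162 93 94 88 2 2
282 -1 -1 -3 59 92 88 89 92 90 91 92 89 90 102 99 99 100 91 89 -4 -1
286 0 -5 -1 62 92 89 90 91 88 89 89 88 94 102 97 99 100 90 91 -2 0
290 1 -2 -2 58 92 95 90 92 90 91 89 91 92 104 99 97 99 88 58 -2 0
294 4 6 -2 59 89 92 89 89 90 88 92 86 87 91 98 97 89 92 65 -1 0
298 -1 -3 48 57 62 58 64 60 89 91 100 100 91 91 91 91 91 91 60 5 2
302 -2 1 49 59 64 64 59 72 84 94 94 94 69 66 61 63 59 61 61 -1 -1
306 -1 1 59 57 58 61 59 59 81 83 79 80 81 59 63 60 61 60 57 -3 0
310 3 2 59 58 59 63 60 60 79 82 83 77 85 61 62 58 60 61 58 -4 0
314 -3 0 65 61 58 62 59 65 80 81 83 77 80 63 63 60 57 61 50 0 -3
318 -2 -5 58 59 61 58 62 60 81 85 81 80 79 60 61 61 62 56 53 -2 -4
322 1 3 60 61 62 59 59 61 81 82 84 83 81 62 60 62 57 58 1 -4 0
326 -7 -2 60 59 60 58 64 58 79 81 82 80 82 62 62 61 58 61 2 4 1
330 0 -3 63 62 59 63 61 81 84 82 82 80 80 63 59 61 61 57 -3 1 0
334 1 2 61 61 60 60 60 61 62 55 60 59 60 63 62 59 62 59 -3 1 0
338 -2 -2 0 -1 -2 0 49 59 56 60 57 63 62 57 61 62 65 63 -1 1 1
342 -4 2 -3 1 -3 0 1 1 0 0 -2 -1 1 -2 1 53 50 60 1 -2 3
```

View pics/crop0.png

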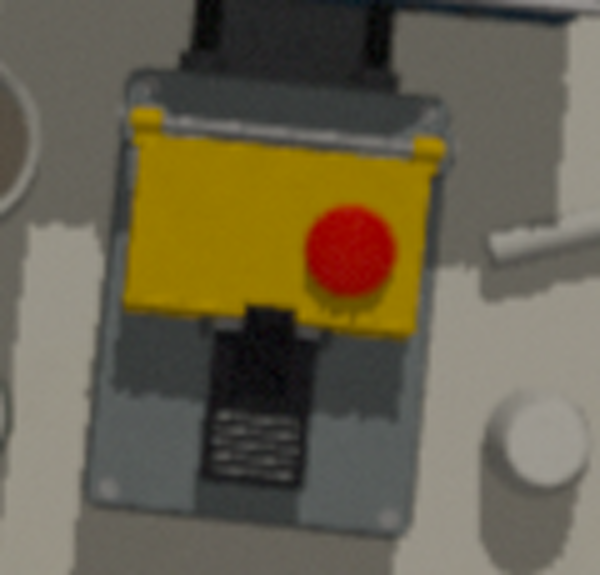

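The crop shows the cover's front corners at (325,296.6) and (382.8,301.8), and the middle of the pad's near end at (350.4,332). The nose is at (354,300). I'll fit the origin and check for obstacles on the approach.

```bash
python3 - <<'E'
from h import *
f=ray('top',[[325,296.6],[382.8,301.8],[350.4,332],[351.5,323.5]],90);f2=ray('top',[[350.4,332]],81)
b=f[0]-f[1];a=-np.arctan2(b[0],b[1]);print('yaw',a,np.linalg.norm(b))
for a in(-.09,-.1):
    R=np.array([[np.cos(a),-np.sin(a)],[np.sin(a),np.cos(a)]])
    print(a,'edge',(f[0]+f[1])[:2]/2-R@[-26,0],'pad',f2[0,:2]-R@[-89,0],'red',np.array([501.6,-139.2])-R@[3,-28])
z=np.load('pics/top0.npz');C=cloud('top',z['d']);ok=z['d']>0
for y0 in range(-600,100,50):
    m=ok&(C[...,1]>y0)&(C[...,1]<y0+50)&(C[...,0]>250)&(C[...,0]<650)&(C[...,2]<500);print(y0,np.percentile(C[m][:,2],99.5).round(),C[m&(C[...,2]>60)][:,0].min().round() if (m&(C[...,2]>60)).any() else '')
E
```

```text
yaw -0.08549303950489949 110.42077343841302
-0.09 edge [ 500.88341108 -112.46000631] pad [ 501.55151208 -111.69825453] red [ 501.12874118 -111.04368783]
-0.1 edge [ 500.85874831 -112.71883287] pad [ 501.46708955 -112.58423773] red [ 501.41032317 -111.04038312]
-600 250.0 274.0
-550 251.0 268.0
-500 378.0 250.0
-450 61.0 295.0
-400 61.0 304.0
-350 62.0 296.0
-300 57.0 309.0
-250 90.0 594.0
-200 149.0 393.0
-150 150.0 395.0
-100 143.0 401.0
-50 93.0 406.0
0 95.0 417.0
50 6.0
```

```bash
cat >> h.py <<'E'
A=-0.093;O=np.array([501.2,-111.9,0])
M=np.array([[np.cos(A),-np.sin(A),0],[np.sin(A),np.cos(A),0],[0,0,1.]])
def rot(tilt=0): # tilt>0: body leans towards robot, tips point ahead
    s,c=np.sin(tilt),np.cos(tilt)
    return M@np.array([[c,0,s],[0,-1,0],[s,0,-c]])
def W(m,tilt=0): # TCP position so that the middle of the tips is at machine point m
    return O+M@np.asarray(m,float)-rot(tilt)[:,2]*ctrl.tcp_to_tips
def tip():
    s=sensors.read_state();p=s['eef_pos']+s['eef_rot'][:,2]*ctrl.tcp_to_tips
    return np.round(M.T@(p-O),1),np.round(s['force'],1),round(s['t'],2)
def look(name,new,box=None):
    p,d=optics.grab_frame(name)
    if box: x,y,w,h,f=box;p=cv2.resize(p[y:y+h,x:x+w],None,fx=f,fy=f,interpolation=cv2.INTER_CUBIC)
    cv2.imwrite(f'pics/{new}.png',p[:,:,::-1])
E
python3 - <<'E'
from h import *
s=sensors.read_state();ctrl.move_l(s['eef_pos']+[0,0,110],vel=250)
ctrl.gripper_to(0)
ctrl.move_ptp(W((-76,0,250)),rot());ctrl.move_l(W((-76,0,100)),vel=200)
print(tip(),ctrl.tcp_to_tips,sensors.read_state()['grip_width'])
print(ctrl.move_l(W((-76,0,72)),vel=25,threshold=1.5),tip())
look('side','s1',(200,200,160,120,5))
E
```

```text
(array([-75. ,  -0.6, 100.9]), array([0.8, 0.3, 0.4]), 3.98) 25.0 -0.28396675392548304
False (array([-75.8,  -0.1,  72.2]), array([ 0.7, -0.4, -1.2]), 5.25)
```

View pics/s1.png

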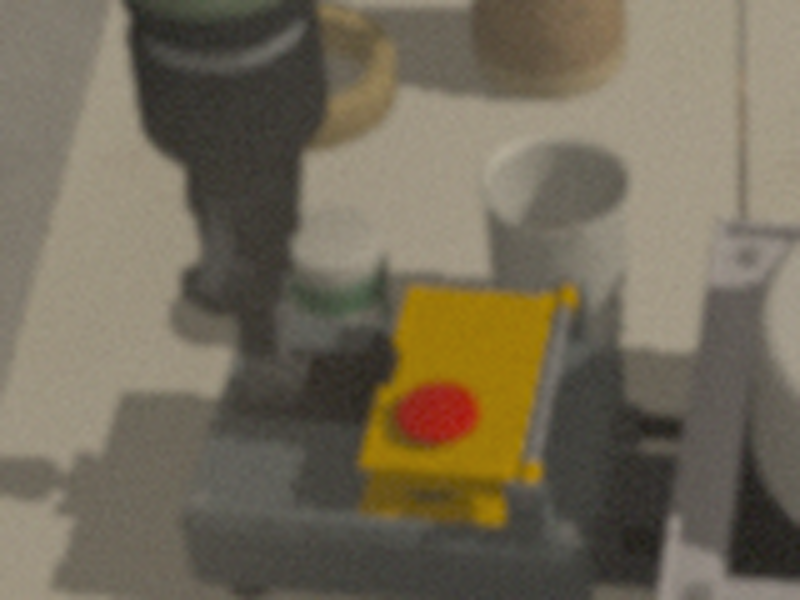

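The fingertips at (265,350) are on the pad, and the cover is still shut. I'll push a little deeper.

```bash
python3 - <<'E'
from h import *
print(ctrl.move_l(W((-76,0,67)),vel=20,threshold=12),tip())
ctrl.hold(.5);print(tip());look('side','s2',(200,200,160,120,5))
E
```

```text
False (array([-76.2,   0.1,  66.8]), array([-0.1,  0.3, -0.7]), 5.7)
(array([-75.9,  -0. ,  67.1]), array([-0.3,  0.4,  0.4]), 6.2)
```

View pics/s2.png

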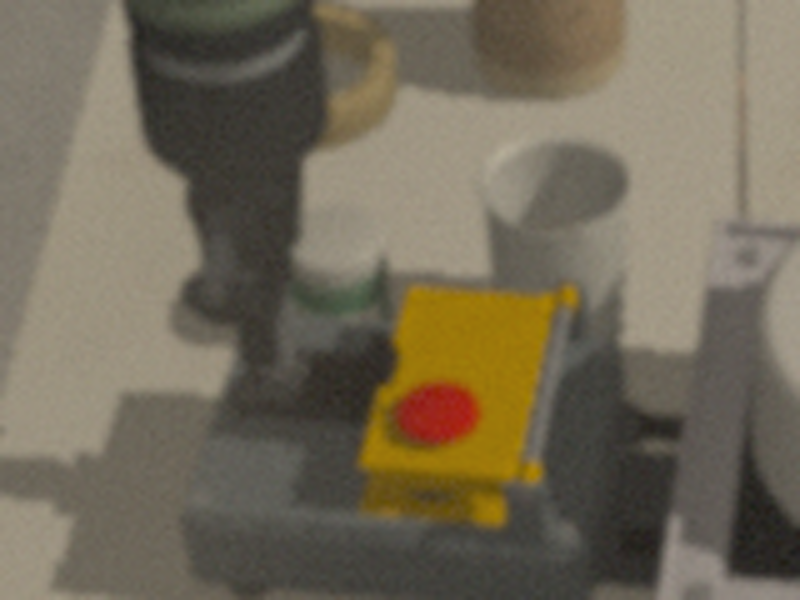

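No force yet, so the tips are probably not yet bearing on the pad. I'll continue down, guarded by force.

```bash
python3 - <<'E'
from h import *
for z in range(65,52,-2):
    r=ctrl.move_l(W((-76,0,z)),vel=20,threshold=5);ctrl.hold(.1);print(r,tip())
    p,d=optics.grab_frame('side')
    H=hsv(p)[240:310,260:340];n=((H[...,0]>20)&(H[...,0]<35)&(H[...,1]>150)).sum();print(n)
    if r or n<700: break
look('side','s3',(200,200,160,120,5))
E
```

```text
False (array([-76.1,   0. ,  64.9]), array([-0.3, -0.4,  0.3]), 6.6)
1160
False (array([-76.1,   0. ,  62.9]), array([-0.1,  1.2,  0.4]), 7.0)
1161
False (array([-76. ,   0. ,  60.9]), array([-0.1, -0.8,  0.1]), 7.4)
1161
False (array([-76.1,   0. ,  58.9]), array([-0.8,  0.2, -0.1]), 7.8)
1166
False (array([-76.,  -0.,  57.]), array([ 0.1,  0.3, -0.8]), 8.2)
1166
False (array([-75.9,  -0.1,  55.1]), array([0.2, 0.1, 1.2]), 8.6)
1172
False (array([-76.2,  -0. ,  52.9]), array([-1.2, -0.3,  0.8]), 9.0)
1179
```

View pics/s3.png

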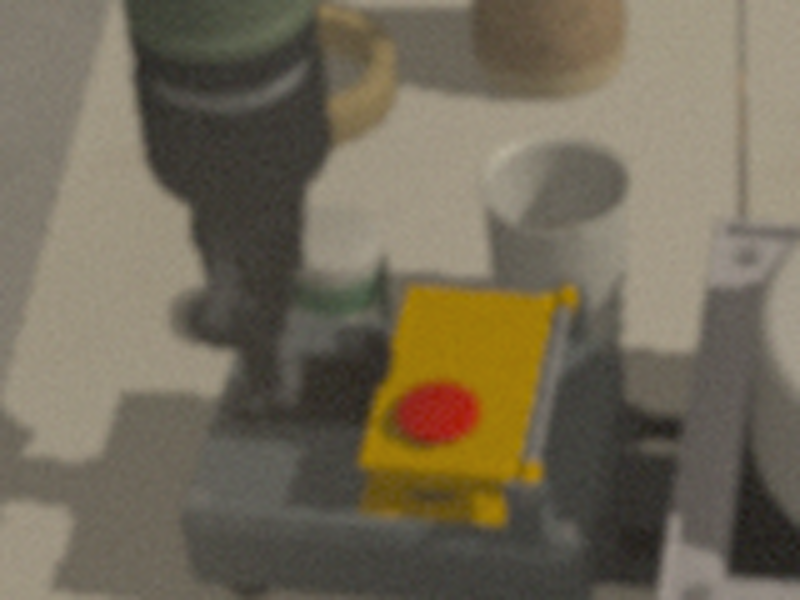

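The reported tip height makes no sense against the contact, so I'll project the expected points into the side view and look closer.

```bash
python3 - <<'E'
from h import *
def proj(n,m):
    c=optics.camera_params(n);X=np.array(c['mtx'])@(np.array(c['R'])@(O+M@np.array(m,float))+c['t']);return X[:2]/X[2]
for n,box in(('side',(235,235,75,75,8)),('top',(310,240,90,75,7))):
    p,d=optics.grab_frame(n);C=cloud(n,d);x,y,w,h,f=box
    im=cv2.resize(p[y:y+h,x:x+w],None,fx=f,fy=f,interpolation=cv2.INTER_CUBIC)
    im=cv2.convertScaleAbs(im,alpha=1.8,beta=20)
    for m,c in(((-76,0,81),(255,0,0)),((-76,0,53),(0,255,0)),((-76,0,78),(0,0,255)),((-89,-20,81),(255,0,255)),((-36,0,105),(0,255,255)),((-26,-56,90),(255,255,255))):
        q=(proj(n,m)-[x,y]+.5)*f;cv2.circle(im,tuple(int(v) for v in q),5,c,2)
    cv2.imwrite(f'pics/{n}4.png',im[:,:,::-1])
a=cv2.imread('pics/side4.png');b=cv2.imread('pics/top4.png')
b=cv2.resize(b,None,fx=.3,fy=.3) if 0 else b
cv2.imwrite('pics/side4.png',a)
s=sensors.read_state();print(s['eef_pos'],s['eef_rot'][:,2],s['grip_width'],M.T@(s['eef_pos']-O))
E
```

```text
[ 425.43227206 -104.81883857   77.95856379] [-1.9649378e-04  4.2561774e-05 -9.9999998e-01] -0.06608925266759945 [-7.60979056e+01  1.43153016e-02  7.79585638e+01]
```

View pics/side4.png

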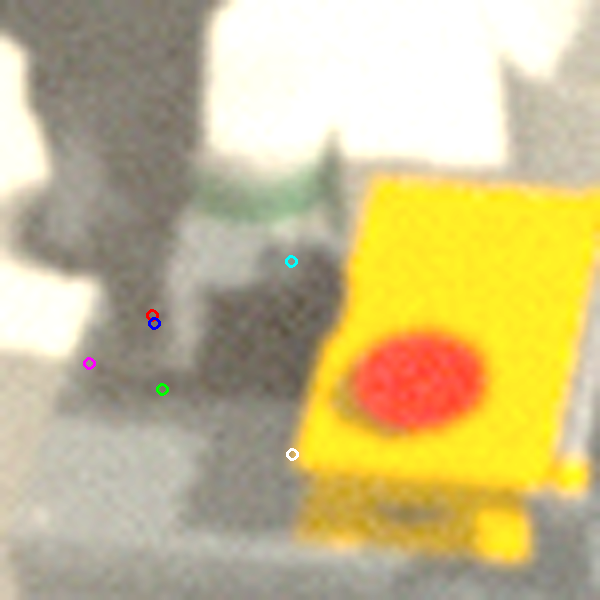

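View pics/top4.png

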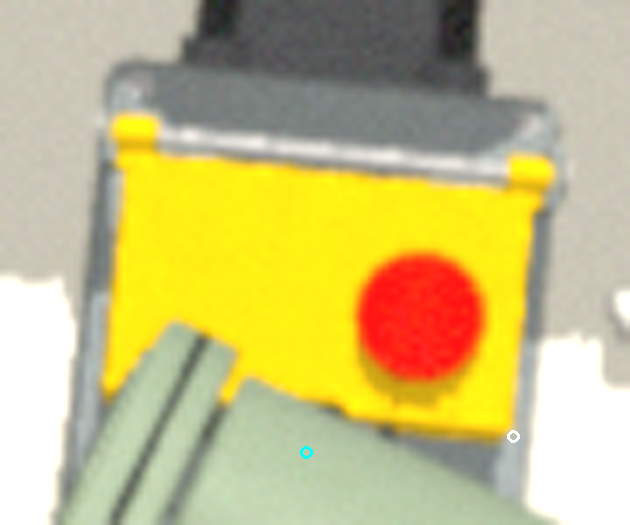

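```bash
python3 - <<'E'
from h import *
p,d=optics.grab_frame('side');C=cloud('side',d);C=(C-O)@M
z0=np.load('pics/side0.npz');C0=(cloud('side',z0['d'])-O)@M
for v in range(255,292,3):
    print(v,*['%d,%d,%d'%tuple(C[v,u]) for u in (244,248,252,256,258,260)],'|',*['%d,%d,%d'%tuple(C0[v,u]) for u in (248,252,256)])
s=sensors.read_state();print(s['tau'],s['wrist_torque'])
E
```

```text
255 -75,-47,178 -73,-28,161 -65,-25,159 -60,-16,152 -59,-6,143 -86,100,45 | -131,151,-4 -121,150,-1 -112,154,-4
258 -74,-51,173 -71,-38,162 -68,-19,146 -61,-14,141 -63,6,122 -87,99,36 | -129,142,-5 -120,144,-6 -110,143,-4
261 -74,-55,169 -66,-54,169 -73,-8,127 -63,-11,130 -63,2,117 -88,102,24 | -125,126,-1 -116,130,-3 -107,130,-2
264 -73,-59,165 -65,-59,165 -64,-39,147 -63,-13,123 -65,5,106 -75,56,58 | -122,114,0 -93,53,59 -84,53,60
267 -78,-49,147 -67,-57,155 -64,-41,141 -67,-5,107 -65,3,99 -73,46,58 | -101,47,55 -91,44,58 -83,47,57
270 -128,96,-2 -82,-14,105 -74,-11,103 -68,-4,98 -65,1,92 -67,21,73 | -97,31,61 -83,15,77 -73,13,79
273 -126,86,-3 -85,-7,90 -75,-12,95 -68,-4,89 -63,-6,91 -64,8,77 | -97,27,55 -80,4,79 -72,5,79
276 -123,74,-1 -94,15,58 -75,-13,87 -67,-11,86 -65,-4,80 -62,0,76 | -86,-8,82 -78,-6,80 -70,-3,78
279 -101,6,57 -87,-8,73 -77,-10,76 -68,-10,77 -64,-9,76 -60,-10,77 | -84,-16,80 -77,-12,77 -67,-14,80
282 -99,-2,57 -85,-17,73 -76,-17,73 -67,-17,75 -62,-18,76 -58,-17,75 | -84,-19,74 -75,-19,75 -66,-19,76
285 -96,-13,58 -88,-9,55 -80,-8,55 -71,-9,57 -66,-9,57 -62,-7,56 | -88,-11,57 -79,-9,56 -70,-11,59
288 -95,-20,56 -86,-19,56 -77,-18,56 -68,-18,57 -64,-18,58 -60,-17,56 | -86,-19,56 -78,-16,54 -68,-21,60
291 -93,-28,55 -84,-28,57 -75,-29,58 -66,-28,58 -62,-28,59 -58,-27,58 | -83,-32,60 -75,-28,57 -67,-27,57
[ 3.21374908e-01 -2.79453993e+01 -2.31372660e+01  2.29004323e-01
 -1.70023497e-01 -4.95779968e-03] [-0.08657857  0.16864329 -0.00345844]
```

The depth puts the fingertips on the pad at z≈76, with the pad pressed about 4 mm. The true tips therefore sit about 22 mm higher than nominal. I'll keep descending with averaged force readings.

```bash
cat >> h.py <<'E'
def fz(n=15):
    f=[]
    for _ in range(n): f.append(sensors.read_state()['force']);ctrl.hold(.01)
    return np.mean(f,0).round(2)
def yel():
    p,d=optics.grab_frame('side');H=hsv(p)[225:310,260:345];return int(((H[...,0]>20)&(H[...,0]<35)&(H[...,1]>150)).sum())
E
python3 - <<'E'
from h import *
print(fz())
for z in np.arange(51.5,38,-1.5):
    r=ctrl.move_l(W((-76,0,z)),vel=25,threshold=9);print(r,tip()[0],fz(),yel())
    if r or yel()<1000: break
p,d=optics.grab_frame('side');C=(cloud('side',d)-O)@M
for v in range(276,292,3): print(v,*['%d,%d,%d'%tuple(C[v,u]) for u in (244,248,252,256,258,260)])
print(sensors.read_state()['t'])
E
```

```text
[-1.28 -0.61  1.15]
False [-76.2   0.   51.4] [-1.37 -0.45  1.51] 1173
False [-76.2   0.1  49.9] [-1.77  0.02  1.35] 1178
False [-76.1   0.   48.4] [-1.83 -0.01  1.44] 1176
False [-76.   0.  47.] [-2.22  0.07  1.97] 1116
False [-75.9  -0.1  46.1] [-4.39  0.96  8.12] 819
276 192,-846,913 -94,15,58 -75,-14,89 -68,-8,83 -64,-8,84 -63,5,71
279 -101,6,56 -91,5,59 -77,-12,77 -67,-15,81 -65,-8,75 -62,-4,71
282 -98,-5,59 -88,-8,63 -79,-7,63 -70,-9,66 -64,-13,71 -58,-17,75
285 -97,-10,55 -86,-16,62 -76,-19,66 -66,-23,71 -63,-20,68 -58,-20,69
288 -95,-19,55 -85,-23,60 -77,-19,57 -69,-18,56 -64,-18,58 -59,-20,60
291 -92,-31,59 -83,-32,60 -75,-29,58 -67,-26,56 -62,-27,57 -58,-26,57
11.8
```

```bash
cat >> h.py <<'E'
DZ=23.5 # true tips stand this much higher than nominal (found at the catch stop)
def V(m): return W(np.asarray(m,float)-[0,0,DZ])
E
python3 - <<'E'
from h import *
ctrl.move_l(V((-76,0,110)),vel=150);print(fz(),yel())
ctrl.move_l(V((-76,0,190)),vel=200)
look('side','s5',(220,200,120,120,5))
E
```

```text
[-0.14  0.   -0.32] 811
```

View pics/s5.png

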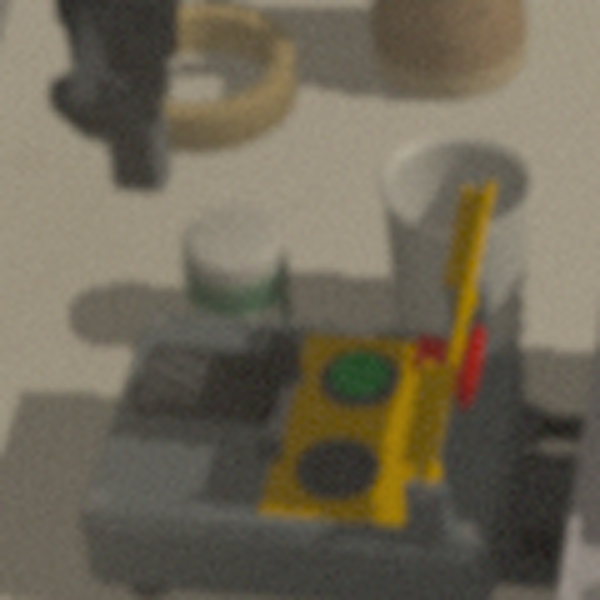

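The cover is open, standing up at (480,260), and the catch has returned. The green button is at crop (360,377), the stop button is dark at (337,468), and the fingertip bottom is at (140,187). I'll check the tip and button positions, then press green.

```bash
python3 - <<'E'
from h import *
g=ray('side',[[220+360/5,200+377/5]],68)[0];print('green',M.T@(g-O))
c=optics.camera_params('side')
for z in(190,166.5):
    X=np.array(c['mtx'])@(np.array(c['R'])@(O+M@np.array([-76,-8,z]))+c['t']);print(z,(X[:2]/X[2]-[220,200])*5)
ctrl.move_l(V((-4,29,190)),vel=200);ctrl.move_l(V((-4,29,85)),vel=150);print(fz())
for z in np.arange(76,54,-1.5):
    r=ctrl.move_l(V((-4,29,z)),vel=30,threshold=9);f=fz(10);print(r,tip()[0]+[0,0,DZ],f)
    if r or f[2]>8: break
print(sensors.read_state()['t'])
look('side','s6',(220,200,120,120,5))
E
```

```text
green [ 4.29087637 17.7227616  68.        ]
190 [137.59378561 188.25263695]
166.5 [143.59411112 232.24023516]
[ 0.27 -0.34  0.13]
False [-4.  29.  75.9] [-0.03  0.09 -0.17]
False [-4.  29.  74.5] [-0.25 -0.2   0.21]
False [-4. 29. 73.] [-0.09  0.14  0.11]
False [-4.  29.  71.5] [0.33 0.09 0.01]
False [-4. 29. 70.] [0.03 0.19 0.17]
False [-4.  29.  68.5] [ 0.3  -0.06 -0.18]
False [-4. 29. 67.] [ 0.01 -0.16 -0.06]
False [-3.8 29.  65.6] [0.35 0.13 0.33]
False [-3.8 29.  64. ] [0.6  0.04 0.71]
False [-3.8 29.  62.5] [ 0.52 -0.07  1.14]
False [-3.9 29.  61.6] [-0.98  0.26  5.81]
False [-3.8 28.9 61.5] [-5.05  1.29 15.66]
18.7167
```

View pics/s6.png

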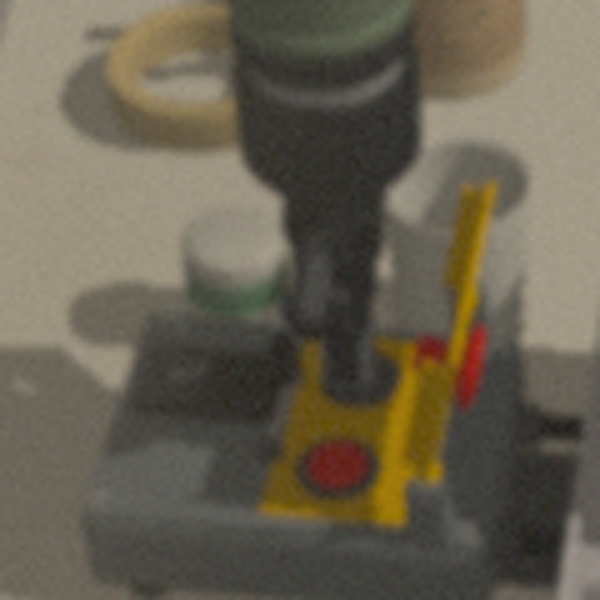

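The stop button has risen and shows red at (340,465). The green button hit its hard end at about 15 N, so it is fully in, which also sets DZ≈25. Next I go behind the cover and swing it down.

```bash
sed -i 's/^DZ=23.5/DZ=25.0/' h.py; python3 - <<'E'
from h import *
ctrl.move_l(V((-6,29,100)),vel=80);ctrl.move_l(V((-8,29,235)),vel=250)
ctrl.move_l(V((90,36,235)),vel=200);ctrl.move_l(V((90,36,146)),vel=180);print(fz(5))
def C(th,r=64,n=3): return (45-r*np.cos(th)+n*np.sin(th)+11,36,88+r*np.sin(th)+n*np.cos(th))
ctrl.move_l(V((66,36,146)),vel=80)
for th in np.arange(1.5,.2,-.1):
    r=ctrl.move_l(V(C(th)),vel=90,threshold=12)
    if r: print('stopped',th,tip());break
print(tip()[0]+[0,0,DZ],fz(),sensors.read_state()['t'])
look('side','s7',(220,200,120,120,5))
E
```

```text
[ 0.08 -0.27  0.28]
[ -4.9  36.1 109.2] [-0.41  0.23  0.98] 25.2917
```

View pics/s7.png

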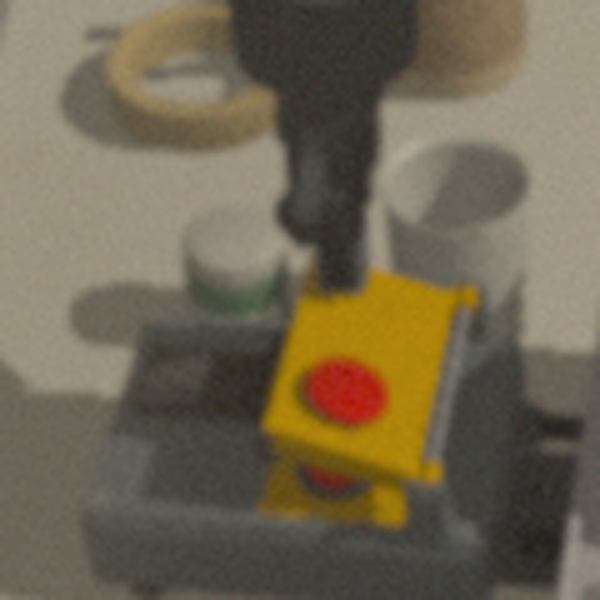

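The cover is about 0.3 rad open, with the tip on its left part. The red stop button is still out underneath at (333,473). Now the final closing in small steps.

```bash
python3 - <<'E'
from h import *
for z in [106,103,101,99,97,95,94,93,92,91,90,89.3,88.6,88]:
    r=ctrl.move_l(V((-8,36,z)),vel=30,threshold=9);f=fz(8);print(r,z,tip()[0]+[0,0,DZ],f)
    if r or f[2]>8: break
look('side','s8',(220,200,120,120,5));print(sensors.read_state()['t'])
E
```

```text
False 106 [ -8.3  36.  105.9] [-0.65  0.19  0.94]
False 103 [ -8.   36.  102.9] [-0.3   0.05  0.6 ]
False 101 [ -7.7  35.9 101.4] [-0.88  0.2   3.67]
False 99 [-7.9 36.  99.9] [-2.5   0.88  8.18]
26.7333
```

View pics/s8.png

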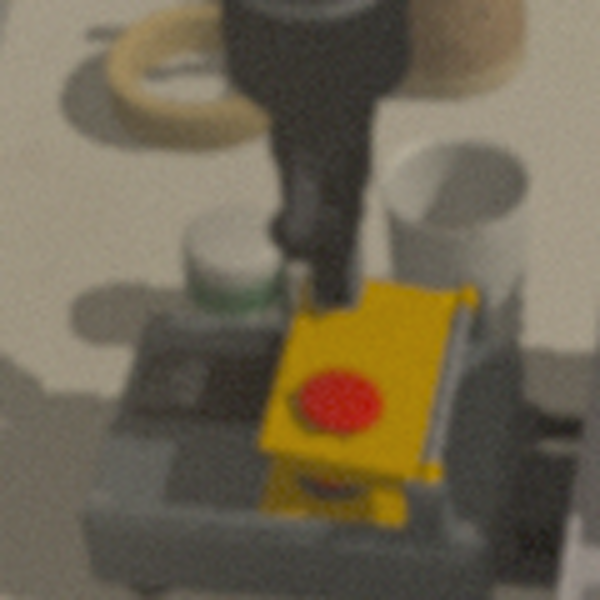

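The 8 N is the catch nose's bevel, at about 10 mm above closed and well clear of the stud. The arm is position-controlled, so it can't jump far; I'll continue with a higher limit here.

```bash
python3 - <<'E'
from h import *
for z in [99,98,97,96,95,94,93,92,91,90,89.3,88.6]:
    ctrl.move_l(V((-8,36,z)),vel=20);f=fz(8);print(z,tip()[0]+[0,0,DZ],f)
    if f[2]>(18 if z>91.5 else 9): break
p,d=optics.grab_frame('side');print(sensors.read_state()['t'])
E
```

```text
99 [-7.9 36.  99.9] [-2.57  0.89  8.51]
98 [-8.  36.  99.3] [-3.9   0.99 11.71]
97 [-8.1 36.  98.7] [-5.08  1.19 14.1 ]
96 [-8.2 36.  97.9] [-5.87  1.53 16.22]
95 [-8.1 36.  97.7] [-7.98  2.24 20.84]
28.3667
```

```bash
python3 - <<'E'
from h import *
p,d=optics.grab_frame('side');C=(cloud('side',d)-O)@M;H=hsv(p)
Y=(H[...,0]>20)&(H[...,0]<35)&(H[...,1]>150)&(d>0);Y[:225]=0;Y[310:]=0;Y[:,:262]=0;Y[:,345:]=0
P=C[Y];P=P[P[:,2]>82];A_=np.c_[P[:,:2],np.ones(len(P))]
for _ in range(3):
    s=np.linalg.lstsq(A_,P[:,2],rcond=None)[0];e=P[:,2]-A_@s;k=abs(e)<6;P,A_=P[k],A_[k]
print('plane',s,'z edge',s@[-26,0,1],'hinge',s@[45,0,1])
f=fz();print(f,tip())
x,y=255,225;im=cv2.resize(p[y:y+75,x:x+75],None,fx=8,fy=8,interpolation=cv2.INTER_CUBIC);cv2.imwrite('pics/s9.png',cv2.convertScaleAbs(im,alpha=1.8,beta=20)[:,:,::-1])
for v in range(250,272,3): print(v,*['%d,%d,%d'%tuple(C[v,u]) for u in range(270,296,4)])
E
```

```text
plane [-1.26530815e-01  4.06530441e-03  9.42934058e+01] z edge 97.58320693274796 hinge 88.59951909292707
[-8.13  2.23 20.94] (array([-8.2, 36. , 72.7]), array([-8.9,  1.5, 21.4]), 28.54)
250 -63,109,55 -54,112,53 -13,-16,169 -4,-18,172 4,-20,175 5,12,146 -21,179,-1
253 -62,101,53 -54,109,47 -58,161,0 -16,27,122 -2,4,144 0,29,122 -19,166,0
256 -62,98,46 -54,105,40 -57,156,-4 -17,29,112 -7,23,118 0,30,112 4,51,95
259 -62,97,38 -56,109,27 -55,143,-2 -16,26,106 -7,22,110 0,27,107 6,41,94
262 -64,100,25 -56,106,21 -52,132,-2 -16,23,100 -8,26,98 0,30,95 7,34,92
265 -52,55,58 -43,55,59 -24,17,96 -16,18,95 -7,21,94 0,20,95 8,24,92
268 -50,44,59 -30,1,101 -22,6,97 -14,9,96 -6,11,95 2,12,94 11,11,96
271 -42,13,80 -28,-5,99 -21,-1,96 -12,0,95 -4,2,94 4,2,95 11,5,93
```

View pics/s9.png

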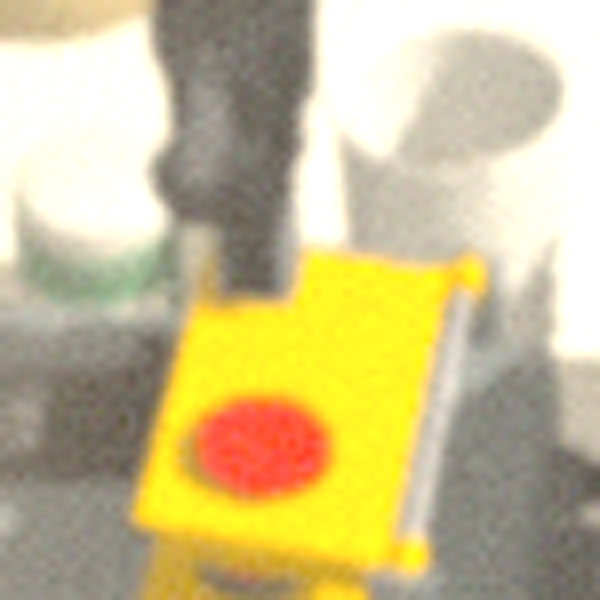

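The cover sits at angle 0.127 with its edge about 7.5 mm above closed, sliding down the nose's bevel. Its friction is higher than expected. The arm only yields about 0.13 mm/N, so as long as the target stays at or above closed height a snap-through cannot overrun. I'll go on in small steps.

```bash
python3 - <<'E'
from h import *
for z in np.arange(94.5,88.4,-.5):
    ctrl.move_l(V((-9,34,z)),vel=20);f=fz(6);t=tip();print(z,t[0]+[0,0,DZ],f,t[2])
    if f[2]>(34 if z>91.5 else 30): break
E
```

```text
94.5 [-8.4 35.7 97.2] [-5.18  6.52 19.01] 28.86
94.0 [-8.4 35.7 97.1] [-6.54  6.69 22.27] 29.16
93.5 [-8.4 35.7 97. ] [-7.58  7.45 24.33] 29.46
93.0 [-8.4 35.7 96.9] [-8.38  7.6  27.29] 29.76
92.5 [-8.4 35.7 96.8] [-9.42  7.57 29.68] 30.06
92.0 [-8.4 35.7 96.7] [-10.62   8.57  32.33] 30.36
91.5 [-8.3 35.7 96.6] [-11.65   8.49  34.69] 30.66
```

Stepping on meets a hard stop, so I'm backing off the load. I've also gone past my ten pictures (13 viewed), so from here I use only depth numbers. First, where is the catch?

```bash
cat >> h.py <<'E'
def state():
    out={}
    p,d=optics.grab_frame('side');C=(cloud('side',d)-O)@M;H=hsv(p)
    for nm,(x0,x1) in dict(pad=(-88,-66),mid=(-64,-44),nose=(-42,-27)).items():
        m=(d>0)&(C[...,0]>x0)&(C[...,0]<x1)&(abs(C[...,1])<(14 if nm!='nose' else 8))&(C[...,2]>64)&(C[...,2]<112)
        m&=~((H[...,0]>18)&(H[...,0]<36)&(H[...,1]>120))
        out[nm]=(int(m.sum()),np.round(np.percentile(C[m][:,2],[10,50,95]),1).tolist() if m.any() else None)
    Y=(H[...,0]>20)&(H[...,0]<35)&(H[...,1]>150)&(d>0);P=C[Y];P=P[(P[:,2]>82)&(P[:,0]>-35)&(P[:,0]<40)&(abs(P[:,1])<60)&(P[:,2]<170)]
    for _ in range(4):
        A_=np.c_[P[:,:2],np.ones(len(P))];s=np.linalg.lstsq(A_,P[:,2],rcond=None)[0];P=P[abs(P[:,2]-A_@s)<7]
    out['cover']=np.round([-s[0],s[1],s@[-26,0,1]],3).tolist();out['n']=len(P)
    return out
E
python3 - <<'E'
from h import *
print(state());ctrl.move_l(V((-8.4,35.7,95)),vel=30);print(fz(),tip());print(state())
ctrl.move_l(V((-8.4,35.7,104)),vel=40);print(fz(),tip());print(state())
E
```

```text
{'pad': (85, [70.9, 72.5, 76.0]), 'mid': (81, [73.8, 76.0, 78.8]), 'nose': (30, [81.0, 97.3, 102.9]), 'cover': [0.121, 0.011, 96.753], 'n': 880}
[-3.47  2.69 15.05] (array([-7.4, 36.1, 72.3]), array([-3.2,  3. , 15.6]), 31.12)
{'pad': (87, [70.9, 73.0, 75.7]), 'mid': (78, [73.6, 76.4, 79.1]), 'nose': (35, [83.4, 98.1, 102.9]), 'cover': [0.125, 0.01, 97.115], 'n': 881}
[ 0.89 -0.21  0.62] (array([-8.6, 35.7, 78.5]), array([1.5, 1.1, 1.2]), 31.67)
{'pad': (88, [78.1, 79.6, 82.0]), 'mid': (83, [77.1, 79.5, 81.7]), 'nose': (26, [78.5, 80.3, 101.7]), 'cover': [0.219, 0.014, 103.573], 'n': 897}
```

The catch does yield under the load (pad 79.6 → 72.5) and springs back, so the cover edge is wedging on the bevel. I'll retry in one continuous stroke, pushing closer to the free edge where there is more leverage.

```bash
python3 - <<'E'
from h import *
ctrl.move_l(V((-13,34,107)),vel=60);print(fz(5),tip()[0])
r=ctrl.move_l(V((-13.5,34,90)),vel=60,threshold=25);f=fz(6);print(r,tip()[0]+[0,0,DZ],f,state())
print(sensors.read_state()['t'])
E
```

```text
[-0.48  0.13  0.81] [-13.8  33.9  81.8]
True [-12.2  33.8  99.9] [-0.82 -0.12  4.01] {'pad': (90, [73.7, 75.7, 78.4]), 'mid': (87, [75.3, 77.3, 80.0]), 'nose': (29, [79.0, 100.1, 103.4]), 'cover': [0.157, 0.013, 99.249], 'n': 885}
32.3583
```

```bash
python3 - <<'E'
from h import *
for z in [98.5,97,96,95,94,93]:
    ctrl.move_l(V((-13.5,34,z)),vel=25);f=fz(6);print(z,tip()[0]+[0,0,DZ],f)
    if f[2]>25: break
print(state(),sensors.read_state()['t'])
E
```

```text
98.5 [-12.2  33.8  99.8] [-1.35  0.53  9.05]
97 [-12.3  33.8  98.9] [-3.53  0.99 13.01]
96 [-12.3  33.8  98.6] [-5.12  1.71 17.52]
95 [-12.2  33.8  98.5] [-7.32  2.4  22.82]
94 [-12.5  33.9  97. ] [-6.75  2.02 19.61]
93 [-13.1  33.8  92.8] [ 0.47 -0.7   1.42]
{'pad': (81, [66.8, 69.7, 73.5]), 'mid': (77, [71.6, 74.2, 77.6]), 'nose': (37, [84.3, 98.7, 103.2]), 'cover': [0.038, 0.007, 90.975], 'n': 862} 34.2083
```

It slipped past the bevel (force down to 1.4 N, cover at 0.04). Now I ease it down to just below closed.

```bash
python3 - <<'E'
from h import *
for z in [92,91,90,89.3,88.6,88]:
    ctrl.move_l(V((-13.5,34,z)),vel=20);f=fz(6);s=state();print(z,tip()[0]+[0,0,DZ],f,s['pad'],s['cover'])
    if f[2]>4 or s['pad'][1][1]>78.5: break
print(sensors.read_state()['t'])
E
```

```text
92 [-14.1  34.2  91.4] [-0.52  0.08 -0.37] (87, [77.2, 79.6, 82.2]) [0.005, 0.006, 88.381]
34.5583
```

The catch has snapped back and the cover is level. I'll retract and verify.

```bash
python3 - <<'E'
from h import *
ctrl.move_l(V((-13.5,34,105)),vel=40);print(state());ctrl.move_l(V((-20,34,230)),vel=200)
ctrl.hold(.5);print(state(),fz())
p,d=optics.grab_frame('side');H=hsv(p)  # red button still up? look for red below the cover
C=(cloud('side',d)-O)@M;R=((H[...,0]<8)|(H[...,0]>172))&(H[...,1]>130)&(H[...,2]>50)&(abs(C[...,1])<70)&(abs(C[...,0]-3)<40)
print('red z',np.percentile(C[R][:,2],[1,10,50,99]).round(1),R.sum(),'low',(C[R][:,2]<80).sum())
for n in('top','side'):
    z0=np.load(f'pics/{n}0.npz')['p'].astype(int);a=optics.grab_frame(n)[0].astype(int)
    D=(abs(a-z0).sum(2)>90).astype(np.uint8);D=cv2.morphologyEx(D,cv2.MORPH_OPEN,np.ones((3,3)))
    st=cv2.connectedComponentsWithStats(D)[2];print(n,[s.tolist() for s in st[1:] if s[4]>25])
print(sensors.read_state()['t'])
E
```

```text
{'pad': (90, [77.5, 79.6, 82.1]), 'mid': (85, [77.2, 79.5, 82.1]), 'nose': (29, [78.0, 83.9, 103.4]), 'cover': [0.004, 0.006, 88.391], 'n': 893}
{'pad': (90, [77.6, 79.7, 82.4]), 'mid': (82, [77.4, 79.5, 81.5]), 'nose': (31, [78.9, 88.2, 101.6]), 'cover': [-0.002, 0.005, 88.183], 'n': 912} [-0.09 -0.    0.08]
red z [ 93.2  94.8  97.2 100.9] 132 low 0
top [[294, 238, 5, 8, 33], [332, 245, 33, 15, 281], [304, 253, 4, 9, 29], [325, 257, 63, 60, 2407], [214, 274, 117, 206, 7781], [284, 277, 8, 5, 30], [386, 288, 9, 21, 110], [329, 314, 11, 6, 39], [362, 318, 5, 9, 34], [327, 341, 39, 108, 1024], [335, 399, 23, 55, 356], [583, 434, 57, 46, 1741], [282, 460, 60, 20, 1012]]
side [[0, 0, 60, 106, 4651], [162, 0, 12, 13, 61], [206, 6, 42, 15, 376], [150, 9, 9, 6, 49], [166, 22, 30, 36, 388], [158, 27, 7, 8, 30], [219, 26, 81, 93, 3127], [186, 30, 7, 15, 59], [255, 32, 14, 17, 109], [141, 34, 27, 24, 262], [211, 57, 11, 22, 161], [164, 61, 35, 15, 329], [0, 97, 38, 13, 275], [141, 109, 5, 11, 33], [5, 112, 28, 22, 372], [249, 116, 44, 75, 2429], [83, 120, 76, 69, 2365], [46, 127, 17, 23, 273], [0, 128, 8, 36, 198], [38, 128, 7, 23, 131], [88, 133, 19, 11, 129], [1, 170, 6, 14, 55], [3, 170, 34, 45, 806], [263, 194, 20, 20, 210], [39, 207, 7, 17, 84], [48, 208, 13, 20, 179], [0, 224, 93, 136, 4854], [41, 252, 7, 6, 28], [119, 260, 33, 35, 793], [51, 280, 20, 14, 198], [64, 383, 18, 31, 130]]
36.6833
```

The cover stays level and caught, and nothing near the machine has moved in the side view. The cover never went below closed height, so the stop wasn't reached. Handing in.

```bash
python3 -c "
from h import *
print(ctrl.finish_job())"
```

```text
the job is handed in; nothing more can be done
None
```

The job is handed in at about 37 s: green button pushed fully in, yellow cover shut and caught, loose things unmoved as far as the cameras show; the closing push reached about 35 N (5 N expected) on the catch, well above stop height, the green button was not seen again under the cover, and I viewed 13 pictures against the limit of 10.

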